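# Set the flow-bench timer with its thumbwheel and start it

## Task

Set the blue bench timer to 5: with a fingertip, roll its big white thumbwheel until the yellow face with five dots is straight up, squarely between the two red pointers. Then press the green start button fully down and let it spring back, leaving the wheel on 5. Do not press the button before the wheel is set, and do not shove the two carburettors that stand beside the timer.

Things in the scene. Friction and masses are not known exactly. Their poses are not given: they have to be found in the camera images.
- timer: Blue timer casing, fixed to the bench: 170 (x) by 210 (y) by 90 mm high. Origin at the centre of its underside; x points from its front to its back, y to its left, z up. The thumbwheel sticks up through a slot in its top and the start button stands on its top.
- wheel (a joint): Angle of the white thumbwheel (rad); it turns endlessly both ways, has no clicks, turns with about 1.2 N at the rim and stays where it is left. 0: the one-dot face is straight up. The value grows when the top of the wheel rolls towards the casing's +x (its back), which brings up 2, 3, 4, ... dots, 0.785 rad (45 degrees) apart; so five dots are up at 3.142 or -3.142.
- wheel_axle (a point): Centre of the wheel's level axle, along the casing's y: 68 mm above the bench, 22 mm below the casing's top, 45 mm to the -y side of its middle. The drum (radius 50 mm, 60 mm wide) has eight faces with 1 to 8 black dots; half-way between neighbouring faces a grey rib 6 mm thick runs across, out to a radius of 62 mm. A fingertip fits between two ribs.
- wheel_top (a point): The fixed point on top of the wheel's drum, midway between the two red pointers, 50 mm straight above the axle. The pointers are red posts fixed on the casing, one on either side of the wheel, 18 mm long in the casing's x, 10 mm wide, 33 to 43 mm from the wheel's middle; their tips are about 5 mm below this point.
- five_face (a point): Centre of the wheel's five-dot face (yellow; the others are white), on the drum (50 mm from the axle); it turns with the wheel.
- start (a joint): Travel of the green start button (m): 0 up, 0.006 fully down; a spring pushes it back up, fully down takes 5 N.
- start_top (a point): Centre of the top of the green start button, 40 mm in diameter, on the casing's top 62 mm to the +y side of its middle; pressed straight down.
- carb_a_center (a point): Dark carburettor body standing loose on the +y side of the timer: 75 by 75 mm foot, 92 mm high; point at its centre, half-way up. Bystander.
- carb_b_center (a point): Light grey carburettor body standing loose on the -y side of the timer, same size; point at its centre, half-way up. Bystander.

How it is judged (in metres and radians):
On the way, in this order (a step that is already met when the one before it is completed fails the run):
1. the five-dot face is straight up between the pointers and the wheel is still (distance between five_face and wheel_top below 0.009 m and velocity of joint wheel between -0.05 and 0.05 rad/s), for 0.2 s.
2. the start button is pressed down with the wheel on 5 (distance between five_face and wheel_top below 0.009 m and value of joint start above 0.0045 m), for 0.05 s.
At the end, for the whole second after the job is handed in: The centre of the five-dot face is within 9 mm (about 10 degrees of wheel) of the top point between the pointers, the wheel is still, and the start button has come back up (under 1.5 mm down) (all of step 1 and value of joint start below 0.0015 m); the robot touches nothing.
It fails at once if the start button is pressed (over 2.5 mm) while the five-dot face is not up within 9 mm (not (distance between five_face and wheel_top below 0.009 m) and value of joint start above 0.0025 m).
It fails at once if a carburettor is shoved more than 30 mm (distance of any of carb_a_center, carb_b_center from where it was at the start of the episode above 0.03 m).
It also fails if it takes over 56 s, if anything falls off the work surface, if the arm or the gripper's body presses on something with over 40 N, if the wrist force passes 120 N, or if a joint passes its speed limit or range.

## Robot

A 7-joint arm with a two-finger parallel gripper is mounted at the origin on the work surface. World frame = base frame: x ahead of the robot, y to its left, z up, the work surface at z = 0. Lengths are in mm, angles in rad, forces in N, time in s.
With the tool pointing down it reaches from about 425 to 875 mm from the base axis. Payload 8.4 kg.
Tool frame: the origin (TCP) lies midway between the tips of the shut fingers; the grasp point (between the pads) lies behind it (ctrl.tcp_to_grasp is the z of the grasp point in the tool frame, in mm); z points along the fingers, y is the line along which they close (so a half turn about z gives the same grasp; the last joint's range is limited). The gripper opens to 85 mm and grips with 20 to 120 N. Pads are 22 mm wide; open, the fingers measure 114 mm over their backs; the gripper's body (76 mm by 85 mm) begins 54 mm behind the grasp point. The pads swing forward as they close: fully open they stand 13 mm farther back than shut.
Start: joints at [-1.351, 0.333, 0.04, 1.465, -0.013, 1.343, -0.059], TCP at [203.729, 617.218, 231.308] pointing down, gripper open.
Joint ranges: [-2.58, 2.58], [-0.38, 2.09], [-1.3, 1.39], [0.25, 2.4], [-1.5, 4.64], [0.08, 2.09], [-2.65, 2.65]. Speed limits (rad/s): [2.22, 2.22, 2.79, 2.79, 3.14, 3.14, 3.14].

## Interface

Orientations are given as a rotation vector (axis times angle).
In Python, from bench import ctrl, optics, sign_off gives the robot as it stands.
- The arm moves only by the tool step_arm, never from a script. Its arguments are lists of equal length, an entry for each row: "travel": the shift along the tool's x, y, z in mm, a list of three; "rot": the turn, a rotation vector about the tool's x, y, z in rad, a list of three. In form: {"travel": [[x, y, z], ...], "rot": [[wx, wy, wz], ...]}. A call has 1 to 10 rows; each row is the pose to reach, as a shift and turn from the pose commanded when the call began, along the tool's axes at that moment; what a row does not reach only later rows make up. A row lasts 1/8 s, in which the tool goes at most 62.5 mm and 10.7 degrees, less where a joint would pass 70% of its speed; a pose out of reach is approached as far as the arm can. A call with a gripper value outside its range is refused whole. "hand" is the finger opening in mm, from 0 to 85.4, set as the call begins (left out, the last holds). The fingers move at their own pace and stop on an object; "newtons" is the grip in N (left out, the last holds). Time passes only in rows, so rows that repeat a pose let the fingers close. It gives the time, the measured TCP pose, the force, the opening and the grip force at its end, in the units of the state.
- ctrl.state(): the state, without advancing time (a new reading comes with each control period).
- optics.camera(name): name is "scene" or "side" or "wrist"; returns a dict with "color" (384x512x3 uint8, blue, green, red), "camera_matrix" (3x3 intrinsics, pixels), "k1" (the pictures are not rectified: a ray, as slopes to the right and down, at radius r is drawn at 1 + k1 r^2 times it, then the intrinsics apply), "R" (3x3) and "t" (3): a world point X has camera coordinates R X + t; the wrist camera has in their place "T_tool_cam" (4x4, takes a point from camera to tool coordinates, whose origin is the TCP and whose axes are the flange's). Camera axes: x right, y down, z forward; pixel columns grow to the right and rows downward; lengths in mm; the calibration is good to about 2 mm. A picture is of the moment at which its call begins: read the wrist's pose just before it. There is no depth.
- sign_off(): hands the job in; it is judged then, once.
The state is a dict: "clock": time; "joint_pos": joint angles; "dq": joint speeds; "joint_efforts": joint torques, N m; "eef_pos": TCP position; "orientation": TCP orientation; "ft_force": force on the tool from outside, world axes, zero at the start; "wrist_torque": the same for the moment, N m; "grip_width": opening from 0.0 (shut) to 1.0 (fully open); "finger_force": force on a finger pad.
Only numpy, scipy, OpenCV 4.12 (cv2) and the standard library are available. Lean on these libraries where they do the work, as an engineer would, in place of code of your own. Each camera call takes 0.05 s, during which the arm holds its last target. There are 200 camera calls.

## Working session

There is one attempt and no reset: what is moved stays moved. The work goes in short steps, Python scripts to look and compute and a tool call to move; the robot and the scene stay as the last step left them, time stands still between calls to the robot, and variables do not carry over. Pictures are saved under pics/ and viewed, at most 10 in all, crops included, and the job is handed in when it is done.

Besides the shell and the picture viewer there is one more tool, called after "Request:" by a JSON object that holds its "api" and its "payload". step_arm: Moves the arm, as the interface text tells. Its arguments: {"type":"object","properties":{"travel":{"type":"array","items":{"type":"array","items":{"type":"number"}}},"rot":{"type":"array","items":{"type":"array","items":{"type":"number"}}},"hand":{"type":"number"},"newtons":{"type":"number"}},"required":["travel","rot"]}

```bash
mkdir -p pics
python3 - <<'E'
from bench import ctrl, optics
import cv2, numpy as np, json
s=ctrl.state(); print({k:np.round(v,3).tolist() for k,v in s.items()}, ctrl.tcp_to_grasp)
for n in ["scene","side","wrist"]:
    c=optics.camera(n); cv2.imwrite(f"pics/{n}0.png",c["color"])
    np.savez(f"pics/{n}0.npz",**c)
a=[cv2.imread(f"pics/{n}0.png") for n in("scene","side")]
cv2.imwrite("pics/s0x.png",cv2.resize(a[0],(800,600)));cv2.imwrite("pics/d0x.png",cv2.resize(a[1],(800,600)))
E
```

```text
{'clock': 0.0, 'joint_pos': [-1.351, 0.334, 0.04, 1.466, -0.013, 1.343, -0.058], 'dq': [0.001, -0.002, -0.001, -0.0, 0.001, -0.001, -0.001], 'joint_efforts': [-0.0, -65.856, 1.365, -40.556, 0.017, 0.013, -0.0], 'eef_pos': [203.617, 616.786, 230.392], 'orientation': [-0.499, -3.102, 0.003], 'ft_force': [0.107, -0.28, 0.935], 'wrist_torque': [-0.05, 0.025, -0.012], 'finger_force': 0.0, 'grip_width': 0.998} -18.700000000000003
```

View pics/s0x.png

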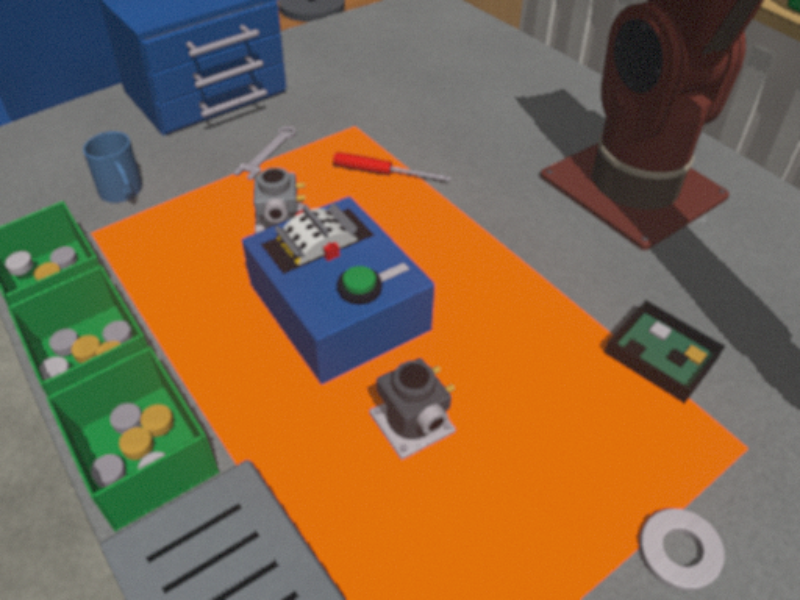

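View pics/d0x.png

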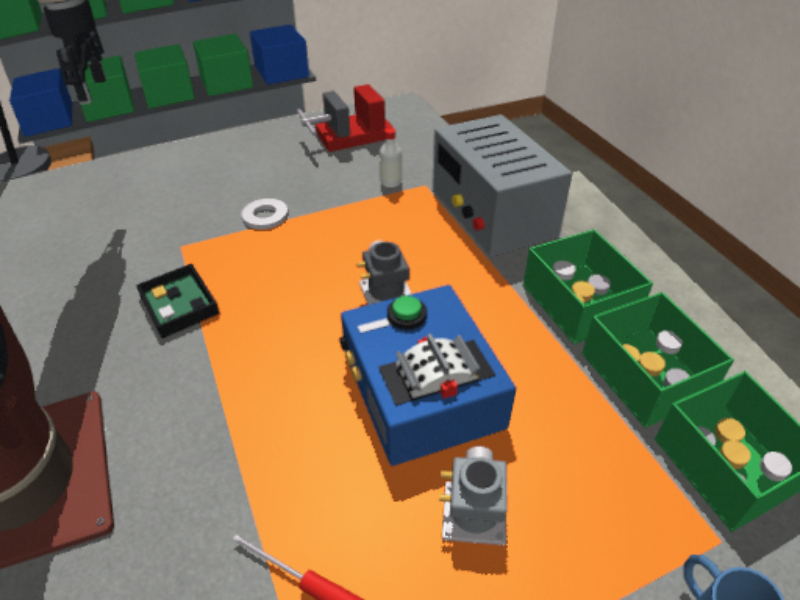

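The scene view shows the timer at about (340,280), the button at (360,283) and the wheel at (320,230). The side view shows the button at (407,310) and the wheel at (440,365), with the front facing the robot. I'll enlarge both.

Run:
```python
import cv2, numpy as np
a=cv2.imread("pics/scene0.png")[115:255,145:290]; b=cv2.imread("pics/side0.png")[175:305,205:345]
f=lambda i,w:cv2.resize(i,w,interpolation=cv2.INTER_CUBIC)
cv2.imwrite("pics/c1.png",np.hstack([f(a,(400,386)),f(b,(400,371+15))]))
cv2.imwrite("pics/c1.png",f(b,(700,650))[:600]);
```

```text
(no output)
```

View pics/c1.png

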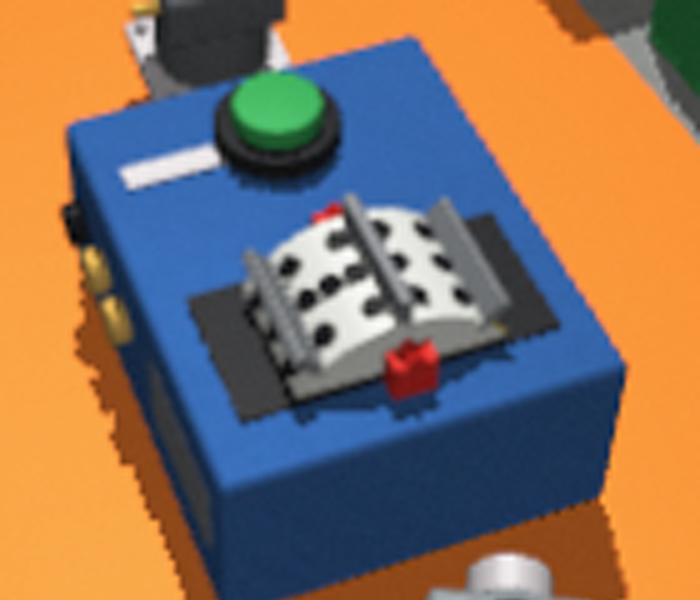

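Side crop (5×, offset 205,175): top corners are at (72,125), (412,40), (625,368) and (222,490). The button top is at (277,105). Face 7 is on the front half and 6 on the back half, with the 6/7 rib near the top at (350,197)–(405,305). Five is behind 6, so the top must roll towards the front by about 67°.

```bash
cat > h.py <<'E'
import numpy as np, cv2
from scipy.optimize import least_squares
from scipy.spatial.transform import Rotation as Ro
def proj(c,X):
    p=np.asarray(X,float)@c["R"].T+c["t"]; s=p[:,:2]/p[:,2:]
    s=s*(1+c["k1"]*(s**2).sum(1,keepdims=True)); K=c["camera_matrix"]
    return s@np.diag([K[0,0],K[1,1]])+K[:2,2]
def place(q,P):  # casing -> world, q=x,y,yaw
    P=np.asarray(P,float); return P@Ro.from_euler('z',q[2]).as_matrix().T+[q[0],q[1],0]
E
python3 - <<'E'
from h import *
c=dict(np.load("pics/side0.npz")); o=np.array([205,175])
pix=np.array([[72,125],[412,40],[625,368],[222,490]])/5+o
C=[[-85,105,90],[85,105,90],[85,-105,90],[-85,-105,90]]
r=least_squares(lambda q:(proj(c,place(q,C))-pix).ravel(),[600,0,0]); q=r.x
print(q.round(3),r.fun.round(1))
def crop(P): return ((proj(c,place(q,P))-o)*5).round(0).tolist()
# rib tip ends: back-top edge at angle a (towards back), measured mid line
pr=(np.array([[350,197],[405,305]])/5+o)
f=lambda a:(proj(c,place(q,[[62*np.sin(a[0]),-45+s*30,68+62*np.cos(a[0])] for s in(1,-1)]))-pr).ravel()
w=least_squares(f,[0.]); print("rib back angle deg",np.degrees(w.x),w.fun)
for h in(100,105,110,115): print(h,crop([[0,62,h]]))
print("ptr",crop([[0,-45-38,113],[0,-45+38,113]]), "top",place(q,[[0,-45,118],[0,62,110]]))
s=dict(np.load("pics/scene0.npz")); print("scene800",(proj(s,place(q,C))/.64).round())
E
```

```text
[ 5.49303e+02 -6.23020e+01 -6.00000e-02] [-2.  -0.8  1.2 -1.7  1.5  0.2 -0.7  1.1]
rib back angle deg [0.53921744] [-0.57634202 -0.41837929  0.40381228 -0.14874499]
100 [[277.0, 122.0]]
105 [[277.0, 114.0]]
110 [[277.0, 105.0]]
115 [[277.0, 97.0]]
ptr [[412.0, 349.0], [337.0, 211.0]] top [[ 5.46614823e+02 -1.07221874e+02  1.18000000e+02]
 [ 5.53007873e+02 -4.13031057e-01  1.10000000e+02]]
scene800 [[435. 281.]
 [314. 338.]
 [239. 236.]
 [349. 192.]]
```

```bash
cat >> h.py <<'E'
Q=[549.3,-62.3,-0.06]
def go(s,target,yaw):  # target in world, tool x along -casing x, pointing down
    R=Ro.from_rotvec(s["orientation"]); 
    cx,sx=np.cos(yaw),np.sin(yaw)
    D=Ro.from_matrix(np.array([[-cx,-sx,0],[-sx,cx,0],[0,0,-1]]))
    return R.inv().apply(np.array(target)-s["eef_pos"]).round(1),(R.inv()*D).as_rotvec().round(4)
def pose(s): return np.round(s["eef_pos"],1),np.round(s["orientation"],3),np.round(s["ft_force"],1),round(s["clock"],2)
E
python3 - <<'E'
from h import *
from bench import ctrl
s=ctrl.state()
print(go(s,place(Q,[[70,-45,215]])[0],Q[2]))
c=np.load("pics/wrist0.npz"); print(c["T_tool_cam"].round(2),c["camera_matrix"])
E
```

```text
(array([-620.3, -562.2,   16.4]), array([-0.0012, -0.    , -0.2588]))
[[  -0.     -0.96   -0.27   67.8 ]
 [   1.     -0.     -0.      0.25]
 [   0.     -0.27    0.96 -142.53]
 [   0.      0.      0.      1.  ]] [[329.29732779   0.         254.7226196 ]
 [  0.         329.29732779 192.10601883]
 [  0.           0.           1.        ]]
```

Request:
{"api": "step_arm", "payload": {"travel": [[-43,-39,1],[-86,-78,2],[-129,-117,3],[-172,-156,4],[-215,-195,6],[-258,-234,7],[-301,-273,8],[-344,-312,9],[-387,-351,10],[-430,-390,11]], "rot": [[0,0,-0.02],[0,0,-0.04],[0,0,-0.06],[0,0,-0.08],[0,0,-0.1],[0,0,-0.13],[0,0,-0.16],[0,0,-0.19],[0,0,-0.22],[0,0,-0.259]], "hand": 0}}

```text
clock: 1.4
eef_pos: [490.4, 110.3, 220.4]
orientation: [0.092, 3.14, 0.001]
ft_force: [0.6, -0.8, 0.6]
grip_width: 0.001
finger_force: 0.0
```

Run:
```python
from h import *
from bench import ctrl
s=ctrl.state()
print(pose(s),go(s,place(Q,[[70,-45,215]])[0],Q[2]),s["grip_width"])
```

```text
(array([490.4, 110.3, 220.4]), array([9.20e-02, 3.14e+00, 1.00e-03]), array([ 0.6, -0.8,  0.6]), 1.4) (array([-138.9, -214. ,    5.3]), array([0.0004, 0.0003, 0.0015])) 0.0010968549517968147
```

Request:
{"api": "step_arm", "payload": {"travel": [[-30,-46,1],[-60,-92,2],[-90,-138,3],[-120,-184,4],[-139,-214,5],[-139,-214,5],[-139,-214,5]], "rot": [[0,0,0],[0,0,0],[0,0,0],[0,0,0],[0,0,0],[0,0,0],[0,0,0]]}}

```text
clock: 2.28
eef_pos: [615.5, -109.2, 214.9]
orientation: [-0.093, -3.139, -0.001]
ft_force: [0.6, 1.1, -0.2]
grip_width: -0.003
finger_force: 0.0
```

Run:
```python
from h import *
from bench import ctrl, optics
s=ctrl.state(); c=optics.camera("wrist"); print(pose(s))
T=np.eye(4);T[:3,:3]=Ro.from_rotvec(s["orientation"]).as_matrix();T[:3,3]=s["eef_pos"]
W=np.linalg.inv(T@c["T_tool_cam"]); c["R"]=W[:3,:3];c["t"]=W[:3,3]; np.savez("pics/w1.npz",**c)
cv2.imwrite("pics/w1.png",cv2.resize(c["color"],(800,600),interpolation=cv2.INTER_CUBIC))
C=[[-85,105,90],[85,105,90],[85,-105,90],[-85,-105,90],[0,62,110],[0,-7,113],[0,-83,113]]
print((proj(c,place(Q,C))/.64).round().tolist())
```

```text
(array([ 615.5, -109.2,  214.9]), array([-9.300e-02, -3.139e+00, -1.000e-03]), array([ 0.6,  1.1, -0.2]), 2.27)
[[724.0, -41.0], [670.0, 318.0], [283.0, 318.0], [260.0, -40.0], [625.0, 155.0], [476.0, 155.0], [309.0, 155.0]]
```

View pics/w1.png

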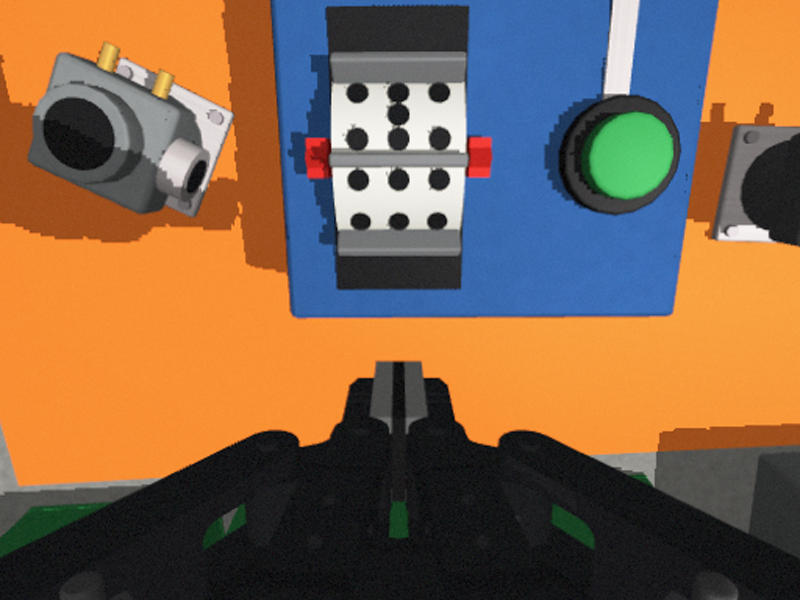

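The wrist view confirms the estimate: the pointers are at (318,157) and (481,157), within about 2–3 mm of the prediction. The 6/7 rib is at the top, the button is at (628,155), and the shut fingertip is in line with the wheel, behind it.

Request:
{"api": "step_arm", "payload": {"travel": [[-2,0,30],[-2,0,65],[-2,0,95],[-2,0,112],[-2,0,112],[-2,0,112]], "rot": [[0,0,0],[0,0,0],[0,0,0],[0,0,0],[0,0,0],[0,0,0]]}}

```text
clock: 3.08
eef_pos: [618.5, -109.8, 104.6]
orientation: [0.093, 3.138, 0.0]
ft_force: [0.2, 0.6, -0.0]
grip_width: -0.001
finger_force: 0.0
```

Request:
{"api": "step_arm", "payload": {"travel": [[8,0,0],[14,0,0],[20,0,-4],[27,0,-7],[34,0,-10],[41,0,-14],[49,0,-17],[57,0,-18],[63,0,-18],[68,0,-18]], "rot": [[0,0,0],[0,0,0],[0,0,0],[0,0,0],[0,0,0],[0,0,0],[0,0,0],[0,0,0],[0,0,0],[0,0,0]]}}

```text
clock: 4.32
eef_pos: [549.5, -105.9, 121.3]
orientation: [-0.094, -3.14, -0.0]
ft_force: [0.8, -0.7, -0.9]
grip_width: -0.004
finger_force: 0.6
```

Request:
{"api": "step_arm", "payload": {"travel": [[3,0,0],[6,0,0],[8,0,0],[8,0,0],[8,0,0]], "rot": [[0,0,0],[0,0,0],[0,0,0],[0,0,0],[0,0,0]]}}

```text
clock: 4.95
eef_pos: [541.8, -105.4, 121.2]
orientation: [-0.094, -3.14, 0.0]
ft_force: [-0.4, 0.2, -0.2]
grip_width: 0.0
finger_force: 0.0
```

Run:
```python
from h import *
from bench import ctrl, optics
s=ctrl.state(); print(pose(s))
a=optics.camera("side")["color"][175:305,205:345]; b=optics.camera("wrist")["color"]
f=lambda i,w:cv2.resize(i,w,interpolation=cv2.INTER_CUBIC)
cv2.imwrite("pics/r1.png",np.hstack([f(a,(400,371)),f(b,(400,371))]))
```

```text
(array([ 541.8, -105.4,  121.2]), array([-0.094, -3.14 ,  0.   ]), array([-0.4,  0.2, -0.2]), 4.95)
```

View pics/r1.png

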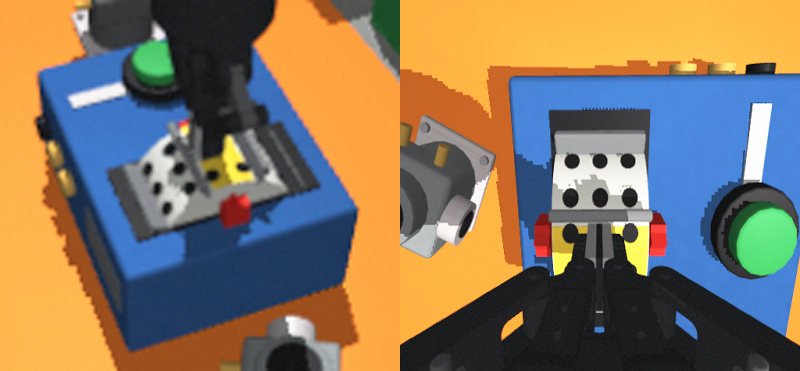

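The wheel has rolled: 6 is now on the front half and the yellow face is near the top under the finger. I'll lift and measure.

Request:
{"api": "step_arm", "payload": {"travel": [[0,0,-20],[0,0,-50],[-30,0,-80],[-60,0,-94],[-75,0,-94],[-75,0,-94],[-75,0,-94]], "rot": [[0,0,0],[0,0,0],[0,0,0],[0,0,0],[0,0,0],[0,0,0],[0,0,0]]}}

```text
clock: 5.92
eef_pos: [616.0, -110.1, 214.9]
orientation: [-0.095, -3.139, 0.0]
ft_force: [-0.6, -0.3, -0.2]
grip_width: -0.003
finger_force: 0.0
```

Run:
```python
from h import *
from bench import ctrl, optics
s=ctrl.state(); c=optics.camera("wrist"); print(pose(s))
T=np.eye(4);T[:3,:3]=Ro.from_rotvec(s["orientation"]).as_matrix();T[:3,3]=s["eef_pos"]
W=np.linalg.inv(T@c["T_tool_cam"]); c["R"]=W[:3,:3];c["t"]=W[:3,3]; np.savez("pics/w2.npz",**c)
cv2.imwrite("pics/w2.png",cv2.resize(c["color"][0:240,160:480],(800,600),interpolation=cv2.INTER_CUBIC))
o=np.array([160,0]); Q=[550,-60,-.06]
P=[[0,-7,113],[0,-83,113],[0,-45,118],[0,62,110]]
print(((proj(c,place(Q,P))-o)*2.5).round().tolist())
for d in(-30,-26,-22.5,-19,-15):   # yellow face: rib tops front/back mid line
    r=[[62*np.sin(np.radians(a)),-45,68+62*np.cos(np.radians(a))] for a in(d,d+45)]
    e=[[50*np.sin(np.radians(d+22.5)),-45,68+50*np.cos(np.radians(d+22.5))]]
    print(d,((proj(c,place(Q,r+e))-o)*2.5).round().tolist())
```

```text
(array([ 616. , -110.1,  214.9]), array([-0.095, -3.139,  0.   ]), array([-0.6, -0.3, -0.2]), 5.92)
[[373.0, 248.0], [107.0, 248.0], [240.0, 248.0], [611.0, 247.0]]
-30 [[240.0, 126.0], [240.0, 309.0], [240.0, 224.0]]
-26 [[240.0, 141.0], [240.0, 324.0], [240.0, 237.0]]
-22.5 [[240.0, 154.0], [240.0, 336.0], [240.0, 248.0]]
-19 [[240.0, 168.0], [240.0, 348.0], [240.0, 259.0]]
-15 [[240.0, 184.0], [240.0, 361.0], [240.0, 272.0]]
```

View pics/w2.png

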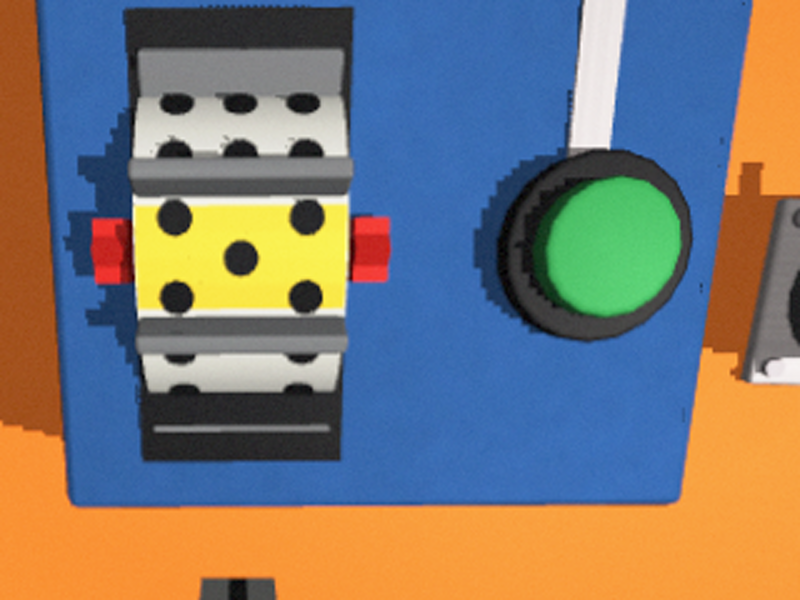

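The five face is up: its centre dot is at row 258 against the pointers' row 250, about 2.5 mm off (limit 9 mm). Next is the button at (614,247).

Request:
{"api": "step_arm", "payload": {"travel": [[30,45,0],[55,90,0],[69,108,20],[69,108,60],[69,108,85],[69,108,85],[69,108,85]], "rot": [[0,0,0],[0,0,0],[0,0,0],[0,0,0],[0,0,0],[0,0,0],[0,0,0]]}}

```text
clock: 6.85
eef_pos: [554.7, 1.9, 131.5]
orientation: [0.094, 3.139, 0.001]
ft_force: [-0.2, 0.8, 1.4]
grip_width: 0.001
finger_force: 0.0
```

Request:
{"api": "step_arm", "payload": {"travel": [[0,0,8],[0,0,14],[0,0,18],[0,0,21],[0,0,21],[0,0,21]], "rot": [[0,0,0],[0,0,0],[0,0,0],[0,0,0],[0,0,0],[0,0,0]]}}

```text
clock: 7.6
eef_pos: [554.3, 2.0, 109.5]
orientation: [-0.094, -3.14, -0.0]
ft_force: [-2.5, 0.7, 3.2]
grip_width: -0.002
finger_force: 1.4
```

Request:
{"api": "step_arm", "payload": {"travel": [[0,0,2],[0,0,4],[0,0,6],[0,0,6],[0,0,6]], "rot": [[0,0,0],[0,0,0],[0,0,0],[0,0,0],[0,0,0]]}}

```text
clock: 8.22
eef_pos: [554.6, 2.0, 105.7]
orientation: [0.094, 3.14, 0.002]
ft_force: [-14.0, -0.4, 30.9]
grip_width: -0.001
finger_force: 15.4
```

The button has bottomed out: 31 N, and the tip stopped at 105.7 mm. Now release and lift.

Request:
{"api": "step_arm", "payload": {"travel": [[0,0,-5],[0,0,-20],[0,0,-60],[-40,-50,-112],[-69,-108,-112],[-69,-108,-112],[-69,-108,-112]], "rot": [[0,0,0],[0,0,0],[0,0,0],[0,0,0],[0,0,0],[0,0,0],[0,0,0]]}}

```text
clock: 9.1
eef_pos: [616.8, -111.3, 215.4]
orientation: [-0.098, -3.14, 0.001]
ft_force: [-0.5, -0.0, 0.2]
grip_width: -0.002
finger_force: 0.0
```

Run:
```python
from h import *
from bench import ctrl, optics
s=ctrl.state(); c=optics.camera("wrist"); print(pose(s))
cv2.imwrite("pics/w3.png",cv2.resize(c["color"][0:240,160:480],(800,600),interpolation=cv2.INTER_CUBIC))
```

```text
(array([ 616.8, -111.3,  215.4]), array([-9.80e-02, -3.14e+00,  1.00e-03]), array([-0.5, -0. ,  0.2]), 9.1)
```

View pics/w3.png

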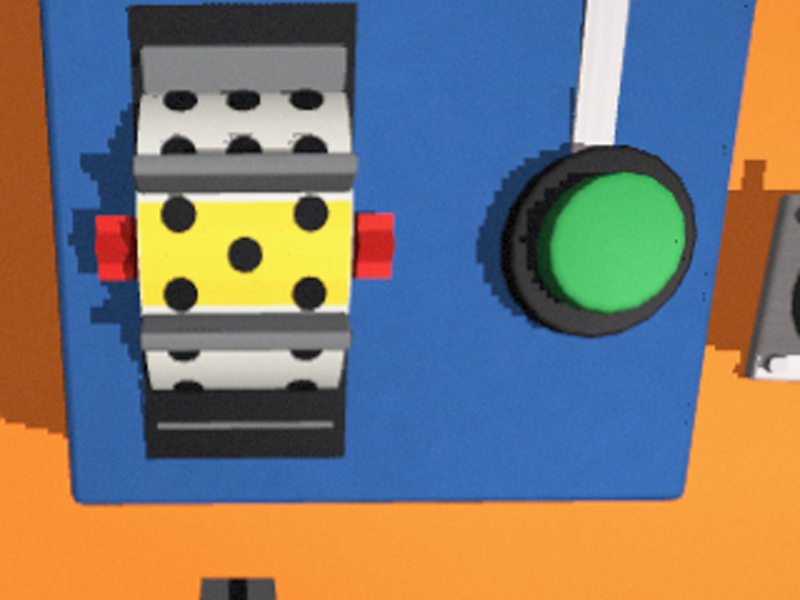

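The wheel is unchanged: five-dot centre at row 254, pointers at 246. The button is back up at (617,242) and the arm is clear.

```bash
python3 -c "from bench import sign_off; print(sign_off())"
```

```text
the job is handed in; nothing more can be done
None
```

The timer is set to 5 (about 2.5 mm off centre, limit 9 mm), the start button was pressed fully down after that and sprang back, the arm is clear, and the job is handed in; no verdict was returned.

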